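Load a mallet head under the jig's spring flap

ROBOT

A 6-joint arm with a two-finger parallel gripper is mounted at the origin on the work surface. World frame = base frame: x ahead of the robot, y to its left, z up, the work surface at z = 0. Lengths are in mm, angles in rad, forces in N, time in s.
With the tool pointing down it reaches from about 400 to 925 mm from the base axis. Payload 12.5 kg.
Tool frame: the origin (TCP) lies midway between the tips of the shut fingers; the grasp point (between the pads) lies 19 mm behind it (env.grip_depth is the distance from the TCP to the grasp point, in mm); z points along the fingers, y is the line along which they close (so a half turn about z gives the same grasp; the last joint's range is limited). The gripper opens to 95 mm and grips with 3 to 60 N. Pads are 20 mm wide; open, the fingers measure 119 mm over their backs; the gripper's body (75 mm by 180 mm) begins 59 mm behind the grasp point.
Start: joints at [-1.409, 0.491, 1.559, -0, 1.092, -0.106], TCP at [165.404, -602.734, 214.661] pointing down, gripper open.
Joint ranges: [-3.1, 3.1], [-0.84, 2.19], [0.05, 2.79], [-1.13, 4.28], [0.06, 2.93], [-2.69, 2.69]. Speed limits (rad/s): [2.22, 2.22, 2.79, 3.14, 3.14, 3.14].

INTERFACE

Orientations are given as [roll, pitch, yaw] about the fixed x, y, z axes, in that order (R = Rz(yaw) Ry(pitch) Rx(roll)).
In Python, from cell import monitor, viewer, order, env gives the robot as it stands.
- The arm moves only by the tool move_arm, never from a script. Its argument "moves" is one flat list of numbers, 4 for each row, row after row: the shift along the tool's x, y, z normalised to -1 to 1, where 1 is 0.15 m, then the turn about the tool's z normalised to -1 to 1, where 1 is pi/2 rad. A call has 1 to 10 rows; each row shifts and turns the commanded pose from where the row before left it, along the tool's axes as they then stand; what a row does not reach is not made up. A row lasts 1/8 s, in which the tool goes at most 62.5 mm and 10.7 degrees, less where a joint would pass 70% of its speed; a pose out of reach is approached as far as the arm can. A call with a number of a shift or a turn outside -1 to 1 is refused whole. A call with a gripper value outside its range is refused whole. "claw" is the finger opening in mm, from 0 to 95.1, set as the call begins (left out, the last holds). The fingers move at their own pace and stop on an object; the grip force is fixed at half the most. Time passes only in rows, so rows that do not move let the fingers close. It gives the time, the measured TCP pose, the force, the opening and the grip force at its end, in the units of the state.
- monitor.state(): the state, without advancing time (a new reading comes with each control period).
- viewer.read_camera(name): name is "side" or "top"; returns the picture (480x640x3 uint8, red, green, blue); there is no depth.
- viewer.camera_info(name): a dict with "K" (3x3 intrinsics, pixels), "camera_from_world" (4x4, takes a point from world to camera coordinates). Camera axes: x right, y down, z forward; pixel columns grow to the right and rows downward; lengths in mm; the calibration is good to about 2 mm. A picture is of the moment at which its call begins. camera_info takes no time and is no camera call.
- order.job_done(): hands the job in; it is judged then, once.
The state is a dict: "t": time; "joints": joint angles; "qvel": joint speeds; "tau": joint torques, N m; "eef_pos": TCP position; "tcp_rot": TCP orientation; "ft_force": force on the tool from outside, world axes, zero at the start; "moment": the same for the moment, N m; "opening": opening from 0.0 (shut) to 1.0 (fully open); "grip_force": force on a finger pad.
Only numpy, scipy, OpenCV 4.12 (cv2) and the standard library are available. Lean on these libraries where they do the work, as an engineer would, in place of code of your own. Each camera call takes 0.05 s, during which the arm holds its last target. There are 200 camera calls.

TASK

Load the wooden mallet head into the marking jig: press the flap's long tab down with one fingertip and keep it down, and while the flap is held up like that push the head along its lane with the other fingertip, under the flap, until it is fully home against the end stop. Then let go of the tab so that the flap comes down on the head, and move clear. Only push the head, never lift it; do not let the flap down onto it before it is home, and leave the mallet, chisel and jar beside the jig alone.

Things in the scene. Friction and masses are not known exactly. Their poses are not given: they have to be found in the camera images.
- jig: Grey board with wooden rails (marking jig), fixed to the bench. Origin on the bench top (z 0) below the hinge line, level with the flap's front edge; x along the lane, the way the head is pushed, y left of that, z up. Base plate 10 mm thick, x -210 to 85, y -80 to 90. Two steel hinge posts, 64 mm high, at x -8 and 70, y -4. Raised flap 85 mm high; all else is lower.
- stop_face (a point): End of the lane: centre of the end stop's face, at jig x 62, y 44, z 27 (stop top at z 44). Axes as the jig's. The lane's floor is at z 10, its centre line at y 44; two wooden rails guide the head (x -185 to 70, inner faces at y 11 and y 77, tops at z 24).
- flap (a joint): Aluminium flap, rad. Hinge along jig x at y 0, z 53. 0: shut by its spring, drooping over the lane (x 0 to 60, y 6 to 84; free edge 22 mm above the bench) so that it blocks the head. 0.7: fully up, hard stop. About 3 N on its tab begins to lift it, 6 N holds it fully up. Above 0.42 it clears the head; resting on the head it reads about 0.34.
- tab_top (a point): Point on top of the flap's tab, mid-width, at jig x -120. The tab, a flat plate 46 mm wide, 5 thick, is part of the flap, on the other side of the hinge, and runs along jig x -205 to 60; press it anywhere on x -205 to -15. Flap shut: this point at jig y -50, z 61, tab's outer side higher by 0.5 rad; fully up: y -43, z 27, outer side lower by 0.2 rad.
- head_center (a point): Centre of the mallet head, a beech block 130 (its x) by 60 by 40 mm high, 0.15 to 0.31 kg, a dark mortise mark on top. It starts in the lane, along it within 0.02 rad, its front face 10 to 35 mm short of the flap, underside at z 10, top at z 50. Fully home its front touches the stop: centre at jig x -3, y 44, rear face at x -68, in front of the flap.
- head: The same mallet head; this origin is the centre of its underside, 20 mm below point head_center, same axes.
- mallet: Bystander: a carver's mallet lying left of the jig, 245 mm long, 60 mm high. Origin where handle meets head, on the bench.
- chisel: Bystander: a chisel lying right of the jig, 230 mm long, 18 mm high. Origin at its middle, on the bench.
- glue: Bystander: a jar 56 mm across and 110 mm high, right of the jig's near end. Origin at the centre of its underside.
Not all that is in view belongs to the job. What is shaped like the head but blue is not meant.

How it is judged (in metres and radians):
On the way, in this order (a step that is already met when the one before it is completed fails the run):
1. a fingertip holds the flap up by its tab, the head not yet under it (value of joint flap above 0.42 rad and contact force between the fingers and flap above 0.5 N and x of head_center in the frame of jig below -0.06 m), for 0.1 s.
2. with the flap held up by one finger, another finger pushes the head under it (value of joint flap above 0.4 rad and contact force between the fingers and flap above 0.5 N and contact force between the fingers and head above 0.05 N and x of head_center in the frame of jig between -0.05 and -0.01 m).
3. the head is home against the stop, the flap still held up (value of joint flap above 0.4 rad and contact force between the fingers and flap above 0.5 N and x of head_center in the frame of jig between -0.008 and 0.002 m and y of head_center in the frame of jig between 0.036 and 0.052 m), for 0.05 s.
At the end, for the whole second after the job is handed in: The mallet head lies flat and straight (within 0.09 rad) in the lane within 5 mm of the end stop, at rest, and the flap has come down and presses on its top (joint 0.27 to 0.40), the robot clear of everything (x of head_center in the frame of jig between -0.008 and 0.002 m and y of head_center in the frame of jig between 0.036 and 0.052 m and value of joint flap between 0.27 and 0.4 rad and contact force between flap and head above 0.5 N and angle between the x axis of head and the x axis of jig, either way round below 0.09 rad and angle between head's own z axis and vertical below 0.05 rad and height (world z) of head_center below 0.035 m and linear speed of head below 0.02 m/s and velocity of joint flap between -0.1 and 0.1 rad/s); the robot touches nothing.
It fails at once if the head is lifted or tipped (height (world z) of head_center above 0.04 m or angle between head's own z axis and vertical above 0.25 rad).
It fails at once if the flap comes down onto the head before it is home (value of joint flap below 0.36 rad and x of head_center in the frame of jig between -0.058 and -0.012 m).
It fails at once if the mallet is disturbed (distance of mallet from where it was at the start of the episode above 0.02 m).
It fails at once if the chisel is disturbed (distance of chisel from where it was at the start of the episode above 0.02 m).
It fails at once if the jar is disturbed (distance of glue from where it was at the start of the episode above 0.02 m).
It also fails if it takes over 45 s, if anything falls off the work surface, if the arm or the gripper's body presses on something with over 40 N, if the wrist force passes 120 N, or if a joint passes its speed limit or range.

## Working session

There is one attempt and no reset: what is moved stays moved. The work goes in short steps, Python scripts to look and compute and a tool call to move; the robot and the scene stay as the last step left them, time stands still between calls to the robot, and variables do not carry over. Pictures are saved under pics/ and viewed, at most 10 in all, crops included, and the job is handed in when it is done.

Besides the shell and the picture viewer there is one more tool, called after ">>>" as a command line: name --argument value ..., lists and objects as JSON in quotes. move_arm: Moves the arm, as the interface text tells. Scaled input: -1 to 1 covers 0.15 m each way for a shift and pi/2 rad each way for a turn. Its arguments: {"type":"object","properties":{"moves":{"type":"array"},"claw":{"type":"number"}},"required":["moves"]}

```bash
mkdir -p pics; python3 - <<'E'
from cell import monitor, viewer, order, env
import cv2,numpy as np
np.set_printoptions(suppress=True,precision=4)
for n in("side","top"):
    cv2.imwrite(f"pics/{n}0.png",viewer.read_camera(n)[:,:,::-1]); i=viewer.camera_info(n);print(n,i["K"],i["camera_from_world"])
print(monitor.state())
E
```

```text
side [[589.1911   0.     317.7553]
 [  0.     589.1911 231.3911]
 [  0.       0.       1.    ]] [[ -0.9223  -0.3864   0.0097 535.1763]
 [ -0.3054   0.7131  -0.6311 201.2165]
 [  0.2369  -0.585   -0.7756 991.3455]
 [  0.       0.       0.       1.    ]]
top [[602.2197   0.     313.911 ]
 [  0.     602.2197 243.0308]
 [  0.       0.       1.    ]] [[   0.0221   -0.9997    0.0048   12.5704]
 [  -0.9848   -0.0226   -0.1723  564.6681]
 [   0.1724   -0.0009   -0.985  1063.7361]
 [   0.        0.        0.        1.    ]]
{'t': 0.1, 'joints': array([-1.4086,  0.4915,  1.5594, -0.    ,  1.0917, -0.1056]), 'qvel': array([-0.0006, -0.0016, -0.0013,  0.0011, -0.0018, -0.0016]), 'tau': array([  0.0025, -61.3623, -25.8607,   0.0694,   0.047 ,  -0.0001]), 'eef_pos': array([ 165.3607, -602.5076,  214.111 ]), 'tcp_rot': array([-3.1406, -0.0001,  0.2678]), 'ft_force': array([ 0.1305, -0.161 ,  0.2626]), 'moment': array([-0.0031,  0.023 , -0.0025]), 'grip_force': 0.0, 'opening': 1.001132457309141}
```

View pics/top0.png

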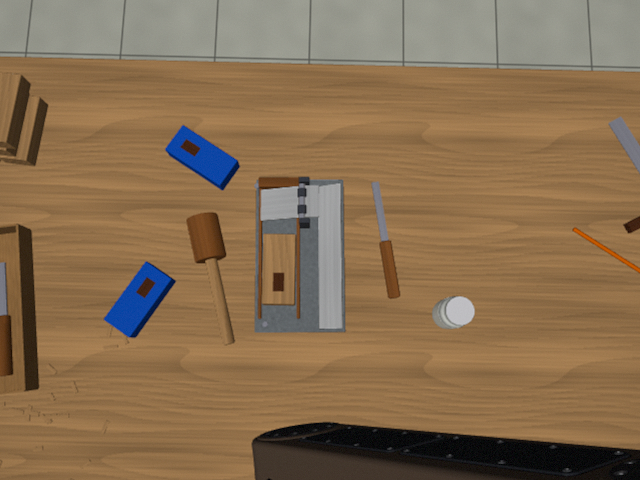

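View pics/side0.png

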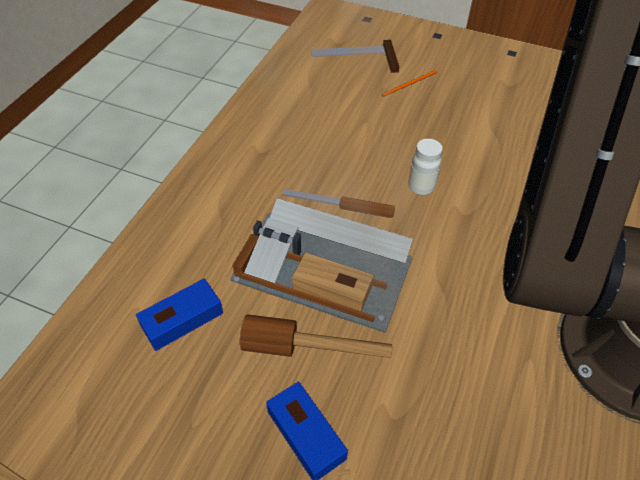

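The top view shows the jig at about u 256-344, v 178-332, with its lane pointing up (world +x). The head is at u 261-298, v 233-305 and the tab strip at u 319-343. I'll enlarge both views for the corner pixels.

```bash
python3 - <<'E'
import cv2
a=cv2.imread("pics/top0.png")[170:340,245:355];cv2.imwrite("pics/tc.png",cv2.resize(a,None,fx=3.5,fy=3.5,interpolation=cv2.INTER_CUBIC))
a=cv2.imread("pics/side0.png")[190:335,225:420];cv2.imwrite("pics/sc.png",cv2.resize(a,None,fx=4,fy=4,interpolation=cv2.INTER_CUBIC))
E
```

```text
(no output)
```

View pics/tc.png

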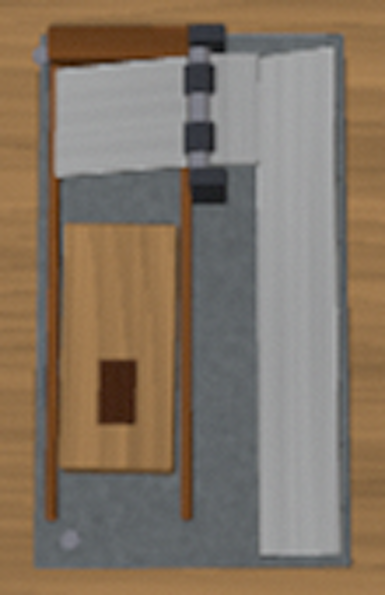

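View pics/sc.png

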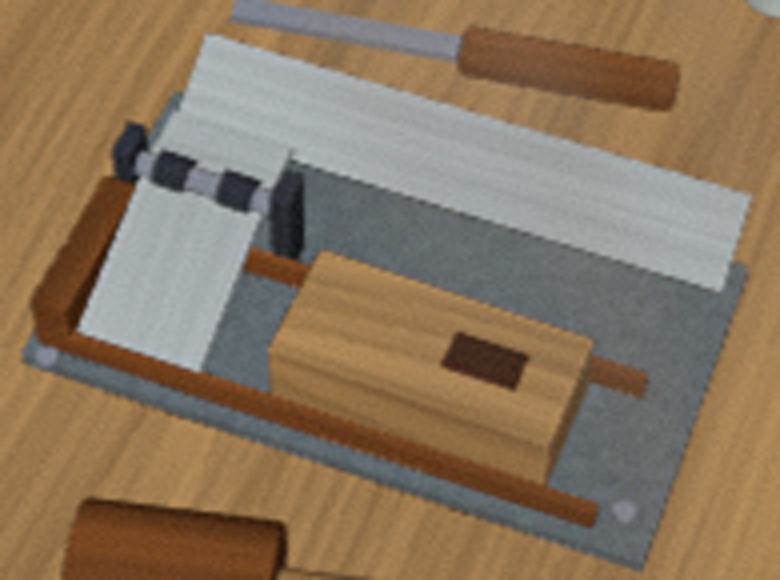

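```bash
cat > h.py <<'E'
import numpy as np
from cell import viewer
from scipy.optimize import least_squares
I={n:viewer.camera_info(n) for n in("side","top")}
def proj(n,P):
    c=I[n];q=(c["camera_from_world"]@np.c_[P,np.ones(len(P))].T)[:3];q=c["K"]@q;return (q[:2]/q[2]).T
def W(p,P):
    c,s=np.cos(p[2]),np.sin(p[2]);P=np.array(P,float);return np.c_[p[0]+c*P[:,0]-s*P[:,1],p[1]+s*P[:,0]+c*P[:,1],P[:,2]]
def px(a,s,o): return (np.array(a,float)+.5)/s-.5+np.array(o)
def fit(obs,x0):
    f=lambda p:np.concatenate([(proj(n,W(p,m))-u).ravel() for n,m,u in obs]);r=least_squares(f,x0);return r.x,r.fun.reshape(-1,2)
E
python3 - <<'E'
from h import *
np.set_printoptions(suppress=True,precision=3)
T=lambda a:px(a,3.5,(245,170)); S=lambda a:px(a,4,(225,190))
j,res=fit([("top",[(-210,90,10),(-210,-80,10),(85,-80,10),(-205,-70.2,72),(-205,-29.8,50),(60,-70.2,72),(60,-29.8,50)],T([(35,567),(350,567),(342,36),(340,557),(260,555),(333,46),(257,55)])),
 ("side",[(-210,-80,10),(-210,90,10),(85,90,10),(-205,-70.2,72),(-205,-29.8,50),(60,-70.2,72)],S([(748,268),(640,570),(25,355),(750,197),(722,290),(207,35)]))],[600,0,0])
print("jig",j);print(res)
H=[(65,-30,50),(65,30,50),(-65,30,50),(-65,-30,50)]
h,res=fit([("top",H,T([(175,225),(64,225),(60,471),(172,471)])),("side",H,S([(320,252),(272,350),(547,442),(593,343)]))],[600,0,0])
print("head",h);print(res)
d=h-j;c,s=np.cos(j[2]),np.sin(j[2]);print("head in jig",c*d[0]+s*d[1],-s*d[0]+c*d[1],d[2])
print("jig tab0, tabup, stop world",W(j,[(-120,-50,61),(-120,-43,27),(-60,44,50)]))
E
```

```text
jig [611.89   49.356   0.026]
[[-1.01   0.644]
 [ 0.156  0.287]
 [ 0.501 -0.858]
 [-0.629 -0.639]
 [-0.797  0.423]
 [-0.325  0.1  ]
 [-0.675  0.756]
 [ 0.669 -0.72 ]
 [ 0.889 -1.558]
 [-1.588 -0.664]
 [ 0.653 -0.574]
 [-0.129  0.565]
 [-0.176 -0.896]]
head [515.022  90.027   0.016]
[[ 0.121 -0.08 ]
 [-0.596 -0.298]
 [-0.935 -0.148]
 [ 0.162  0.06 ]
 [ 0.094 -1.144]
 [-1.242 -0.042]
 [ 1.09   1.066]
 [ 0.86  -1.355]]
head in jig -95.77431263975535 43.183930129249795 -0.009908439642211851
jig tab0, tabup, stop world [[493.235  -3.757  61.   ]
 [493.052   3.241  27.   ]
 [550.763  91.776  50.   ]]
```

```bash
cat >> h.py <<'E'
J=np.array([611.89,49.356,0.026])
from cell import monitor
def rel(x,y,z):
    s=monitor.state();p=s["eef_pos"];w=W(J,[(x,y,z)])[0];d=w-p;yw=s["tcp_rot"][2];c,q=np.cos(yw),np.sin(yw)
    dj=p-np.r_[J[:2],0];cj,sj=np.cos(J[2]),np.sin(J[2])
    print("TCP in jig",np.round([cj*dj[0]+sj*dj[1],-sj*dj[0]+cj*dj[1],p[2]],2),"yaw err",round(yw-J[2],4),"t",s["t"],"F",np.round(s["ft_force"],2))
    print("tool shift mm",np.round([c*d[0]+q*d[1],q*d[0]-c*d[1],-d[2]],2),"turn norm",round((yw-J[2])/1.5708,4))
E
python3 -c "
from h import *
print(W(J,[(-183,-2,0)]))"
```

```text
[[429.00384466  42.59921201   0.        ]]
```

>>> move_arm --moves '[0, 0, 0, 0.077, 0, 0, 0, 0.077, 0.3, 0, 0, 0, 0.3, 0, 0, 0, 0.3, 0, 0, 0, 0.3, 0, 0, 0, 0.3, 0, 0, 0, 0.3, 0, 0, 0, 0, 0, 0, 0]' --claw 80

```text
t: 1.23
eef_pos: [438.0, -594.7, 213.5]
tcp_rot: [-3.141, 0.0, 0.029]
ft_force: [-0.2, -0.8, -1.0]
opening: 0.841
grip_force: 0.0
```

```bash
python3 -c "
from h import *
rel(-183,-2,150)"
```

```text
TCP in jig [-190.57 -639.29  213.48] yaw err 0.003 t 1.225 F [-0.19 -0.84 -0.95]
tool shift mm [   9.5  -637.26   63.48] turn norm 0.0019
```

>>> move_arm --moves '[0, -0.33, 0, 0.002, 0, -0.33, 0, 0, 0, -0.33, 0, 0, 0, -0.33, 0, 0, 0, -0.33, 0, 0, 0, -0.33, 0, 0, 0, -0.33, 0, 0, 0, -0.33, 0, 0, 0, -0.33, 0, 0, 0, -0.33, 0, 0]'

```text
t: 2.48
eef_pos: [423.0, -99.8, 214.6]
tcp_rot: [3.141, 0.0, 0.022]
ft_force: [1.3, 0.8, -0.9]
opening: 0.843
grip_force: 0.0
```

```bash
python3 -c "
from h import *
rel(-183,-2,100)"
```

```text
TCP in jig [-192.73 -144.2   214.64] yaw err -0.0043 t 2.475 F [ 1.28  0.84 -0.9 ]
tool shift mm [   9.12 -142.24  114.64] turn norm -0.0027
```

>>> move_arm --moves '[0.03, -0.315, 0, -0.002, 0.03, -0.315, 0, 0, 0, -0.315, 0.0, 0, 0, 0, 0.25, 0, 0, 0, 0.25, 0, 0, 0, 0.25, 0, 0, 0, 0, 0, 0, 0, 0, 0]'

```text
t: 3.48
eef_pos: [429.7, 40.7, 103.1]
tcp_rot: [3.141, -0.001, 0.025]
ft_force: [-0.3, 0.4, -0.1]
opening: 0.842
grip_force: 0.0
```

```bash
python3 - <<'E'
from h import *
rel(-183,-2,45)
import cv2
a=[cv2.resize(viewer.read_camera("top")[150:350,210:400,::-1],None,fx=2.1,fy=2.1),cv2.resize(viewer.read_camera("side")[150:350,215:440,::-1],None,fx=1.77,fy=2.1)]
cv2.imwrite("pics/m1.png",np.hstack(a))
E
```

```text
TCP in jig [-182.39   -3.91  103.1 ] yaw err -0.0006 t 3.475 F [-0.3   0.43 -0.13]
tool shift mm [-0.61 -1.91 58.1 ] turn norm -0.0004
```

View pics/m1.png

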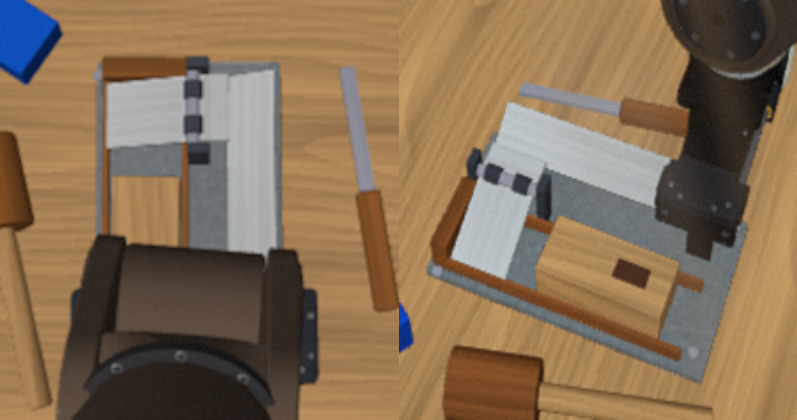

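The side crop shows the lane-side finger at about (700, 245), above and behind the head. The top crop shows the gripper straddling the lane and tab. I'll lower it onto the tab.

>>> move_arm --moves '[0, -0.012, 0.12, 0, 0, 0, 0.12, 0, 0, 0, 0.08, 0, 0, 0, 0.08, 0, 0, 0, 0.03, 0, 0, 0, 0, 0, 0, 0, 0, 0]'

```text
t: 4.45
eef_pos: [429.8, 43.0, 38.1]
tcp_rot: [3.142, -0.001, 0.026]
ft_force: [-0.5, 3.4, 6.4]
opening: 0.84
grip_force: 3.6
```

```bash
python3 -c "
from h import *
rel(-183,-2,32)"
```

```text
TCP in jig [-182.17   -1.59   38.14] yaw err -0.0001 t 4.45 F [-0.54  3.42  6.43]
tool shift mm [-0.83  0.41  6.14] turn norm -0.0
```

>>> move_arm --moves '[0, 0, 0.02, 0, 0, 0, 0.02, 0, 0, 0, 0, 0, 0, 0, 0, 0]'

```text
t: 4.95
eef_pos: [430.1, 43.1, 32.4]
tcp_rot: [3.142, -0.002, 0.026]
ft_force: [-0.7, 4.6, 9.5]
opening: 0.842
grip_force: 4.5
```

```bash
python3 - <<'E'
from h import *
rel(-183,-2,32)
import cv2
cv2.imwrite("pics/m2.png",cv2.resize(viewer.read_camera("side")[180:330,225:425,::-1],None,fx=4,fy=4,interpolation=2))
E
```

```text
TCP in jig [-181.91   -1.51   32.35] yaw err -0.0001 t 4.95 F [-0.67  4.62  9.51]
tool shift mm [-1.09  0.49  0.35] turn norm -0.0
```

View pics/m2.png

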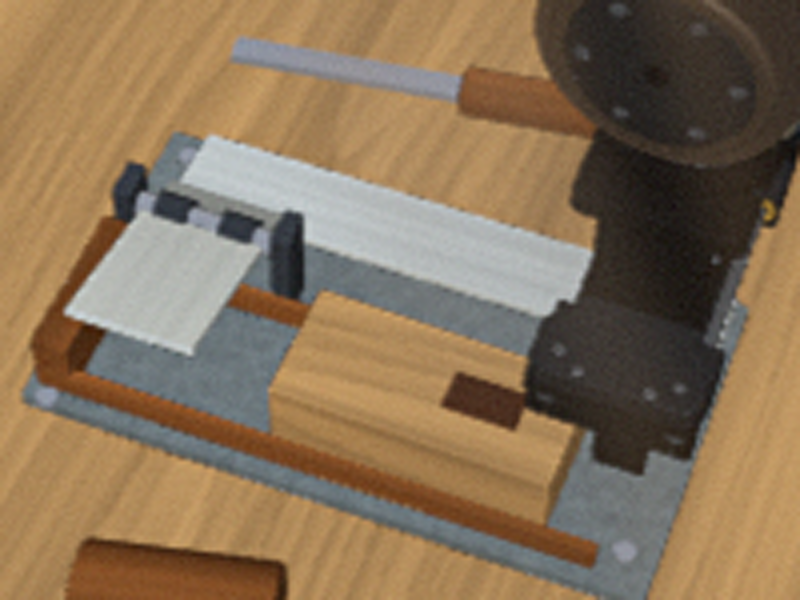

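```bash
python3 - <<'E'
from h import *
for f in(.4,.5,.6,.7):
    a=f-.353;y,z=89.5*np.cos(a),53+89.5*np.sin(a)
    print(f,((proj("side",W(J,[(0,y,z),(60,y,z)]))-[225,180]+.5)*4-.5).round(0).tolist())
E
```

```text
0.4 [[186.0, 389.0], [59.0, 347.0]]
0.5 [[185.0, 375.0], [58.0, 333.0]]
0.6 [[186.0, 360.0], [58.0, 318.0]]
0.7 [[188.0, 344.0], [59.0, 302.0]]
```

The side crop shows the flap raised, with its free edge at about (192, 354). That matches a joint value of about 0.62, and the lane finger is behind the head. Next I'll push.

>>> move_arm --moves '[0.03, 0, 0, 0, 0.03, 0, 0, 0, 0.03, 0, 0, 0, 0.03, 0, 0, 0, 0.03, 0, 0, 0, 0.03, 0, 0, 0, 0.03, 0, 0, 0, 0.03, 0, 0, 0, 0.03, 0, 0, 0, 0.03, 0, 0, 0]'

```text
t: 6.25
eef_pos: [472.8, 44.0, 31.9]
tcp_rot: [-3.142, 0.003, 0.026]
ft_force: [-7.5, -1.3, 8.2]
opening: 0.84
grip_force: 4.6
```

```bash
python3 -c "
from h import *
rel(-78,-2,32)"
```

```text
TCP in jig [-139.18   -1.75   31.91] yaw err -0.0 t 6.25 F [-7.49 -1.26  8.19]
tool shift mm [61.18  0.25 -0.09] turn norm -0.0
```

>>> move_arm --moves '[0.03, 0, 0, 0, 0.03, 0, 0, 0, 0.03, 0, 0, 0, 0.03, 0, 0, 0, 0.03, 0, 0, 0, 0.03, 0, 0, 0, 0.03, 0, 0, 0, 0.03, 0, 0, 0, 0.03, 0, 0, 0, 0.03, 0, 0, 0]'

```text
t: 7.5
eef_pos: [518.0, 45.1, 31.9]
tcp_rot: [3.142, 0.003, 0.026]
ft_force: [-7.6, -1.5, 6.9]
opening: 0.841
grip_force: 4.3
```

```bash
python3 - <<'E'
from h import *
rel(-78,-2,32)
import cv2
cv2.imwrite("pics/m3.png",cv2.resize(viewer.read_camera("side")[180:330,225:425,::-1],None,fx=4,fy=4,interpolation=2))
E
```

```text
TCP in jig [-93.96  -1.84  31.94] yaw err -0.0002 t 7.5 F [-7.6  -1.47  6.88]
tool shift mm [15.96  0.16 -0.06] turn norm -0.0001
```

View pics/m3.png

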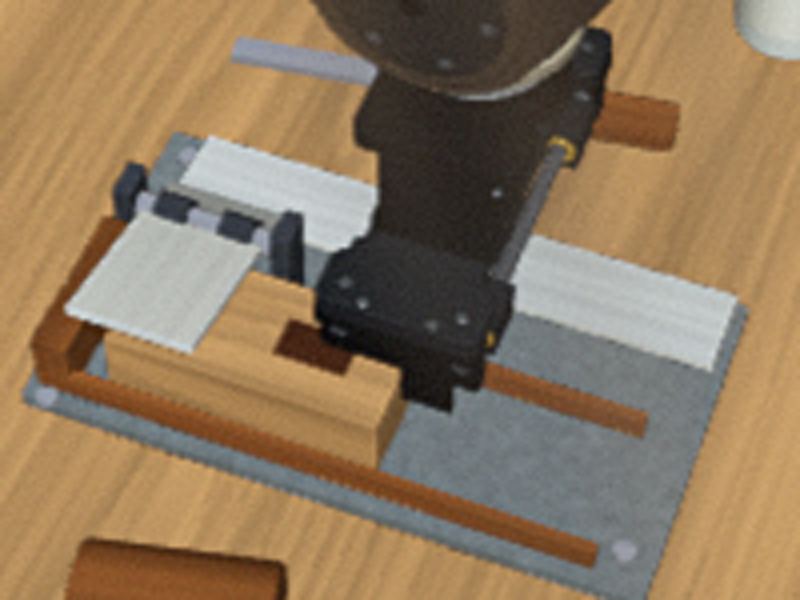

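The side crop shows the head under the raised flap, with its front near (105, 350), about 15 mm short of the stop. I'll creep the rest of the way.

>>> move_arm --moves '[0.02, 0, 0, 0, 0.02, 0, 0, 0, 0.02, 0, 0, 0, 0.02, 0, 0, 0, 0.01, 0, 0, 0, 0.01, 0, 0, 0, 0, 0, 0, 0]'

```text
t: 8.43
eef_pos: [531.8, 45.4, 31.9]
tcp_rot: [3.141, 0.005, 0.027]
ft_force: [-12.4, -2.0, 10.6]
opening: 0.842
grip_force: 7.5
```

```bash
python3 -c "
from h import *
rel(-78,-2,32)"
```

```text
TCP in jig [-80.2   -1.83  31.93] yaw err 0.0007 t 8.425 F [-12.44  -2.    10.62]
tool shift mm [ 2.2   0.17 -0.07] turn norm 0.0004
```

>>> move_arm --moves '[0.01, 0, 0, 0, 0, 0, 0, 0]'

```text
t: 8.68
eef_pos: [531.8, 45.4, 31.9]
tcp_rot: [3.141, 0.008, 0.027]
ft_force: [-18.3, -4.6, 17.2]
opening: 0.841
grip_force: 10.6
```

>>> move_arm --moves '[0.01, 0, 0, 0, 0, 0, 0, 0]'

```text
t: 8.93
eef_pos: [531.9, 45.5, 31.9]
tcp_rot: [3.141, 0.012, 0.028]
ft_force: [-25.8, -4.3, 21.6]
opening: 0.842
grip_force: 13.3
```

```bash
python3 - <<'E'
from h import *
rel(-78,-2,32)
import cv2
cv2.imwrite("pics/m4.png",cv2.resize(viewer.read_camera("side")[180:330,225:425,::-1],None,fx=4,fy=4,interpolation=2))
E
```

```text
TCP in jig [-80.05  -1.81  31.9 ] yaw err 0.0018 t 8.925 F [-25.83  -4.33  21.58]
tool shift mm [ 2.05  0.19 -0.1 ] turn norm 0.0012
```

View pics/m4.png

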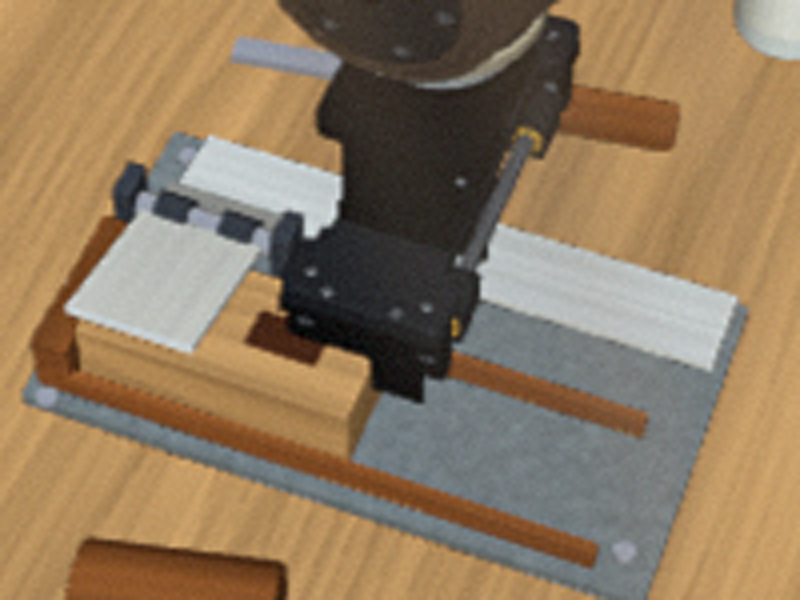

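```bash
python3 - <<'E'
from h import *
for x in(-74,-68): print(((proj("side",W(J,[(x,74,50),(x,74,24)]))-[225,180]+.5)*4-.5).round(0).tolist())
import cv2
p=((proj("side",W(J,[(-161,74,50)]))-[225,180]+.5)*4-.5);print(p, "initial, seen 547,482")
E
```

```text
[[359.0, 423.0], [359.0, 457.0]]
[[346.0, 419.0], [346.0, 452.0]]
[[552.39166252 487.00540235]] initial, seen 547,482
```

>>> move_arm --moves '[-0.03, 0, 0, 0, -0.06, 0, 0, 0, -0.1, 0, 0, 0, -0.1, 0, 0, 0, -0.1, 0, 0, 0, 0, 0, 0, 0]'

```text
t: 9.72
eef_pos: [478.9, 44.0, 32.5]
tcp_rot: [3.141, -0.002, 0.026]
ft_force: [-2.2, 0.6, 6.2]
opening: 0.838
grip_force: 3.4
```

```bash
python3 - <<'E'
from h import *
rel(-78,-2,32)
import cv2
a=viewer.read_camera("side")[240:300,230:325,::-1];b=viewer.read_camera("top")[170:275,250:312,::-1]
cv2.imwrite("pics/m5.png",np.hstack([cv2.resize(a,(475,300),interpolation=2),cv2.resize(cv2.copyMakeBorder(b,0,0,0,0,0),(310,525),interpolation=2)[:300]]) if 0 else np.hstack([cv2.copyMakeBorder(cv2.resize(a,(475,300),interpolation=2),0,225,0,0,0),cv2.resize(b,(310,525),interpolation=2)]))
E
```

```text
TCP in jig [-133.08   -1.87   32.51] yaw err -0.0 t 9.725 F [-2.25  0.62  6.21]
tool shift mm [55.08  0.13  0.51] turn norm -0.0
```

View pics/m5.png

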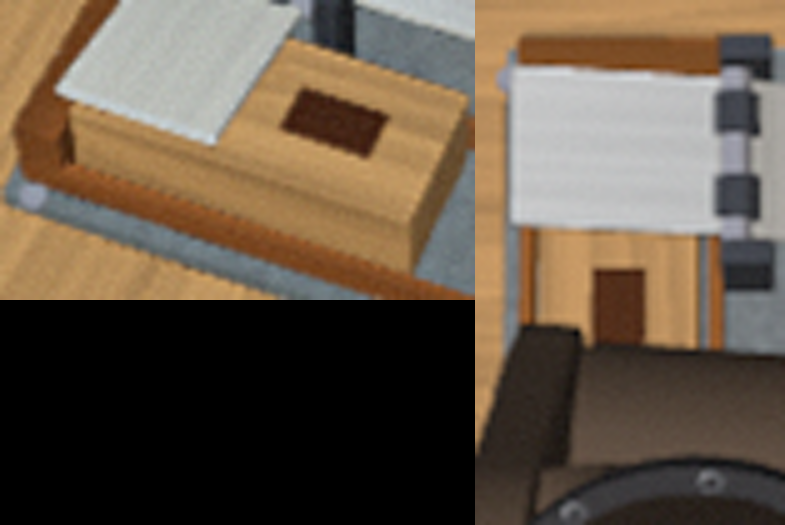

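In the side crop the head's front face meets the stop at (72, 130) with no visible gap. The top crop shows the head straight between the rails. I'll release the tab gently and then rise.

>>> move_arm --moves '[0, 0, -0.03, 0, 0, 0, -0.03, 0, 0, 0, -0.03, 0, 0, 0, -0.03, 0, 0, 0, -0.03, 0, 0, 0, -0.1, 0, 0, 0, -0.2, 0, 0, 0, -0.3, 0, 0, 0, -0.3, 0, 0, 0, 0, 0]'

```text
t: 11.08
eef_pos: [479.9, 44.2, 191.9]
tcp_rot: [3.141, -0.006, 0.026]
ft_force: [0.2, -0.7, 0.2]
opening: 0.838
grip_force: 0.0
```

>>> move_arm --moves '[-0.2, 0, -0.2, 0, -0.2, 0, -0.2, 0, 0, 0, 0, 0, 0, 0, 0, 0]'

```text
t: 11.58
eef_pos: [419.1, 42.6, 248.2]
tcp_rot: [-3.142, 0.001, 0.026]
ft_force: [1.0, -0.7, -1.4]
opening: 0.84
grip_force: 0.0
```

```bash
python3 - <<'E'
from h import *
rel(-78,-2,32)
import cv2
a=viewer.read_camera("side")[180:330,225:425,::-1];cv2.imwrite("pics/m6.png",cv2.resize(a,None,fx=4,fy=4,interpolation=2))
E
```

```text
TCP in jig [-192.95   -1.76  248.17] yaw err -0.0002 t 11.575 F [ 1.   -0.74 -1.43]
tool shift mm [1.1495e+02 2.1000e-01 2.1617e+02] turn norm -0.0001
```

View pics/m6.png

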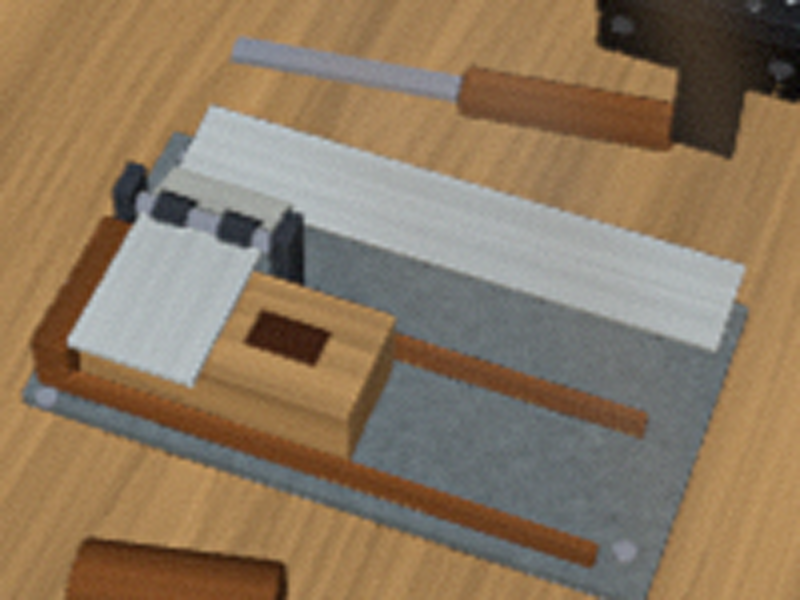

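The flap now rests on the head, with its free edge at (192, 384). The head is at the stop and the arm is clear, so I'm handing in.

```bash
python3 -c "
from cell import order
print(order.job_done())"
```

```text
the job is handed in; nothing more can be done
None
```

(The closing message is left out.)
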